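# Change the tube insert of a stopped mixer, then reset its stop button

## Task

Stop the mixer by pressing its red mushroom button in until it latches and stays down by itself. While it is stopped, put the blue insert that properly fits the mixer's metal cup into it, upright and fully down, and then turn the red head clockwise until it is free and springs back out, letting go of it. Leave the other two inserts, the beaker and the timer where they stand.

Things in the scene. Friction and masses are not known exactly. Their poses are not given: they have to be found in the camera images.
- stop_head: round red mushroom head of the stop button, 40 mm across, 20 mm thick, ribbed rim. Origin: centre of its outer face. z: its axis, out of the panel. x: to the white mark, turns with the head. It turns only clockwise seen from outside (negative about z), friction about 0.05 N m, and stays where it is turned to. Turn 1.6 to 2.2 rad in all to free it (start angle varies): regrasp and turn on.
- stop_plunger (a joint): how far the stop head is pressed in, m: 0 = out, 0.011 = bottom. A spring pushes it out (4 N at the top, 8 N at the bottom; the catch adds up to 3 N). Pressed past about 0.009 a catch snaps over and holds it at about 0.008. Pulling does not free it, turning does. Gripped, it cannot spring out; let go, it does.
- stop_panel (a point): point where the stop button's axis meets the mixer's sloped front panel (100 mm up the slope, 150 mm wide, leaning about 16 degrees towards the front, where the robot stands). z: out of the panel, x: up the slope. The head spans 16 to 36 mm above it when out, about 8 to 28 mm when latched; a flat yellow disc 66 mm wide, 2 mm thick lies round it.
- cup_floor (a point): centre of the inner floor of the open aluminium cup on the flat rear top of the mixer; z up, x to the rear of the mixer (the stop button is on the -x side, about 110 mm away horizontally). Inner diameter 45 mm, outer 55 mm, the rim is 20 mm above this floor; the floor is 91 mm above the worktop.
- insert_32_mid (a point): one of three look-alike blue plastic tube inserts (upright hollow sleeves, 50 mm tall, bore 24 mm): the one with outer diameter 32 mm, too thin for the cup, it would rattle. The point is its centre, half-way up (25 mm above its foot); z is its axis. It stands loose on the worktop, about 60 g; the three swap places.
- insert_40_mid (a point): one of three look-alike blue plastic tube inserts (upright hollow sleeves, 50 mm tall, bore 24 mm): the one with outer diameter 40 mm, the right one for the cup (about 2 mm play all round); fully down its foot stands on the cup's floor and 30 mm of it stand out above the rim. The point is its centre, half-way up (25 mm above its foot); z is its axis. It stands loose on the worktop, about 60 g; the three swap places.
- insert_48_mid (a point): one of three look-alike blue plastic tube inserts (upright hollow sleeves, 50 mm tall, bore 24 mm): the one with outer diameter 48 mm, too wide for the cup. The point is its centre, half-way up (25 mm above its foot); z is its axis. It stands loose on the worktop, about 60 g; the three swap places.
- beaker_mid (a point): clear glass beaker, 51 mm wide, 69 mm tall, loose on the worktop: leave it alone. Point half-way up.
- timer_mid (a point): white bench timer, 47 x 68 x 66 mm, loose on the worktop: leave it alone. Point half-way up.
Mind the look-alikes: they are no part of the job. Leave any turquoise or yellow look-alike of the part that bears insert_40_mid alone.

How it is judged:
By the outcome, as a careful person would: the job done as asked, in the order asked, and still so for the second after the job is handed in, with the robot touching nothing.
It also fails if it takes over 72 s, if anything falls off the work surface, if the arm or the gripper's body presses on something with over 40 N, if the wrist force passes 120 N, or if a joint passes its speed limit or range.

## Robot

A 6-joint arm with a two-finger parallel gripper is mounted at the origin on a cart in front of the work surface, level with it; the furniture and walls round the work are solid. World frame = base frame: x ahead of the robot, y to its left, z up, the work surface at z = 0. Lengths are in mm, angles in rad, forces in N, time in s.
With the tool pointing down it reaches from about 350 to 975 mm from the base axis. Payload 7.1 kg.
Tool frame: the origin (TCP) lies on the front face of the gripper's body, between the roots of the fingers; the fingertips stand 80 mm ahead of it and the grasp point (between the pads) lies 61 mm ahead of it; z points along the fingers, y is the line along which they close (so a half turn about z gives the same grasp; the last joint's range is limited). The gripper opens to 88 mm and grips with 3 to 60 N. Pads are 20 mm wide; open, the fingers measure 115 mm over their backs; the gripper's body (75 mm by 178 mm) begins 61 mm behind the grasp point.
Start: joints at [-1.247, 0.423, 1.63, -0, 1.089, -0.019], TCP at [210.096, -588.613, 302.675] pointing down, gripper open.
Joint ranges: [-3, 3], [-0.9, 2.11], [0.09, 2.58], [-1.31, 4.45], [0.11, 2.69], [-2.54, 2.54]. Speed limits (rad/s): [2.39, 2.39, 3.01, 3.14, 3.14, 3.14].

## Interface

Orientations are given as a rotation vector (axis times angle).
In Python, from workcell import readout, vision, close_job gives the robot as it stands.
- The arm moves only by the tool servo_tool, never from a script. Its argument "plan" is a list that holds one entry, the list of rows, each a list of 7 numbers: the gripper command: -1 is fully open, 1 is shut, values between are in proportion, then the shift along the world's x, y, z in units of 40 mm (1.0 is 40 mm), then the turn, a rotation vector about the world's x, y, z in units of 5 degrees (1.0 is 5 degrees). A call has 1 to 5 rows; each row shifts and turns the commanded pose from where the row before left it; what a row does not reach is not made up. A row lasts 1/12 s, in which the tool goes at most 41.7 mm and 7.16 degrees, less where a joint would pass 70% of its speed; a pose out of reach is approached as far as the arm can. A call is refused whole if a number of a shift passes 1 or a number of a turn 1, either way. A call with a gripper value outside its range is refused whole. The fingers move at their own pace and stop on an object; the grip force is fixed at half the most. Time passes only in rows, so rows that do not move let the fingers close. It gives the time, the measured TCP pose, the force, the opening and the grip force at its end, in the units of the state.
- readout.get_obs(): the state, without advancing time (a new reading comes with each control period).
- vision.get_image(name): name is "scene" or "top" or "wrist"; returns the picture (384x512x3 uint8, red, green, blue); there is no depth.
- vision.camera_params(name): a dict with "fx", "fy", "cx", "cy" (pixels), "rvec" (rotation vector, rad) and "tvec" (3), from world to camera coordinates, as OpenCV has them; the wrist camera has in their place "hand_eye" (4x4, takes a point from camera to tool coordinates, whose origin is the TCP and whose axes are the flange's). Camera axes: x right, y down, z forward; pixel columns grow to the right and rows downward; lengths in mm; the calibration is good to about 2 mm. A picture is of the moment at which its call begins: read the wrist's pose just before it. camera_params takes no time and is no camera call.
- close_job(): hands the job in; it is judged then, once.
The state is a dict: "t": time; "qpos": joint angles; "qvel": joint speeds; "joint_torque": joint torques, N m; "ee_pos": TCP position; "orientation": TCP orientation; "ft_force": force on the tool from outside, world axes, zero at the start; "moment": the same for the moment, N m; "width": finger opening in mm; "grasp_force": force on a finger pad.
Only numpy, scipy, OpenCV 4.12 (cv2) and the standard library are available. Lean on these libraries where they do the work, as an engineer would, in place of code of your own. Each camera call takes 0.05 s, during which the arm holds its last target. There are 200 camera calls.

## Working session

There is one attempt and no reset: what is moved stays moved. The work goes in short steps, Python scripts to look and compute and a tool call to move; the robot and the scene stay as the last step left them, time stands still between calls to the robot, and variables do not carry over. Pictures are saved under pics/ and viewed, at most 10 in all, crops included, and the job is handed in when it is done.

Besides the shell and the picture viewer there is one more tool, called after ">>>" by a JSON object that holds its "name" and its "arguments". servo_tool: Moves the arm, as the interface text tells. Its arguments: {"type":"object","properties":{"plan":{"type":"array"}},"required":["plan"]}

```bash
mkdir -p pics; ls; cat > h.py <<'E'
import numpy as np, cv2
from workcell import readout, vision, close_job
R=lambda v: cv2.Rodrigues(np.array(v,float))[0]
def cam(n,obs=None):
    p=vision.camera_params(n); K=np.array([[p['fx'],0,p['cx']],[0,p['fy'],p['cy']],[0,0,1]])
    if 'rvec' in p: Rc=R(p['rvec']); t=np.array(p['tvec']).ravel(); return K,Rc,t
    o=obs or readout.get_obs(); H=np.array(p['hand_eye']); Rt=R(o['orientation'])
    Rwc=Rt@H[:3,:3]; c=Rt@H[:3,3]+np.array(o['ee_pos']); return K,Rwc.T,-Rwc.T@c
def ray(C,u,v):
    K,Rc,t=C; d=Rc.T@np.linalg.inv(K)@np.array([u,v,1.]); return -Rc.T@t,d/np.linalg.norm(d)
def onz(C,u,v,z):
    c,d=ray(C,u,v); return c+d*(z-c[2])/d[2]
def proj(C,X):
    K,Rc,t=C; q=K@(Rc@np.array(X,float)+t); return q[:2]/q[2]
def tri(rays):
    A=sum(np.eye(3)-np.outer(d,d) for c,d in rays); b=sum((np.eye(3)-np.outer(d,d))@c for c,d in rays)
    return np.linalg.solve(A,b)
def blobs(im,lo,hi,amin=60):
    h=cv2.cvtColor(im,cv2.COLOR_RGB2HSV); m=cv2.inRange(h,lo,hi)
    n,l,s,c=cv2.connectedComponentsWithStats(m); return [(c[i].round(1),s[i]) for i in range(1,n) if s[i][4]>=amin],m
def save(n,im): cv2.imwrite('pics/'+n+'.png',cv2.cvtColor(im,cv2.COLOR_RGB2BGR))
E
python3 - <<'E'
from h import *
a=vision.get_image('scene');b=vision.get_image('top')
np.save('s.npy',a);np.save('t.npy',b)
save('two',cv2.resize(np.vstack([a,b]),(800,1200))[:600]);save('top0',cv2.resize(b,(800,600)))
for n in('scene','top'):
  C=cam(n);print(n,C[0][0,0],(-C[1].T@C[2]).round(), C[1].round(2).tolist())
print(readout.get_obs())
E
```

```text
pics
scene 369.84845835902814 [  64.  580. 1022.] [[-0.76, -0.65, -0.0], [-0.5, 0.58, -0.65], [0.42, -0.49, -0.76]]
top 480.03576050755424 [ 173.  120. 1699.] [[-0.29, -0.96, 0.0], [-0.92, 0.28, -0.26], [0.25, -0.08, -0.96]]
{'t': 0.1, 'qpos': array([-1.24702833e+00,  4.23724109e-01,  1.63058004e+00, -5.30951200e-05,
        1.08860537e+00, -1.89637504e-02]), 'qvel': array([-0.00079654, -0.00146165, -0.00238506,  0.00015007, -0.00013054,
        0.00025531]), 'joint_torque': array([ 7.60914354e-04, -5.45616210e+01, -2.74324125e+01,  6.46021287e-02,
        1.88034220e-02, -5.56887153e-05]), 'ee_pos': array([ 209.95297775, -588.27789141,  302.01771131]), 'orientation': array([-3.09429489e+00, -5.35548084e-01,  3.86879446e-04]), 'ft_force': array([-0.70981039,  0.18305369, -0.01916976]), 'moment': array([ 0.03585679,  0.00488536, -0.034577  ]), 'grasp_force': 0.0, 'width': 87.89215106078112}
```

View pics/two.png

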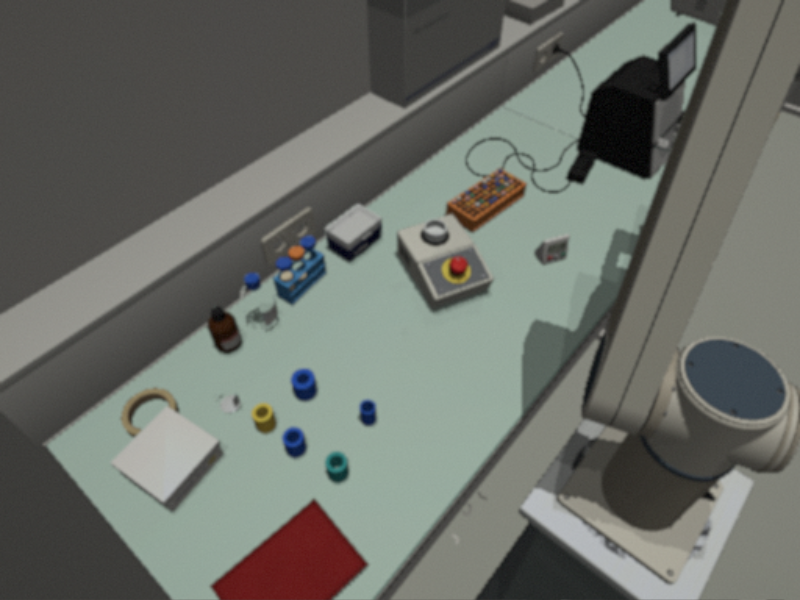

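View pics/top0.png

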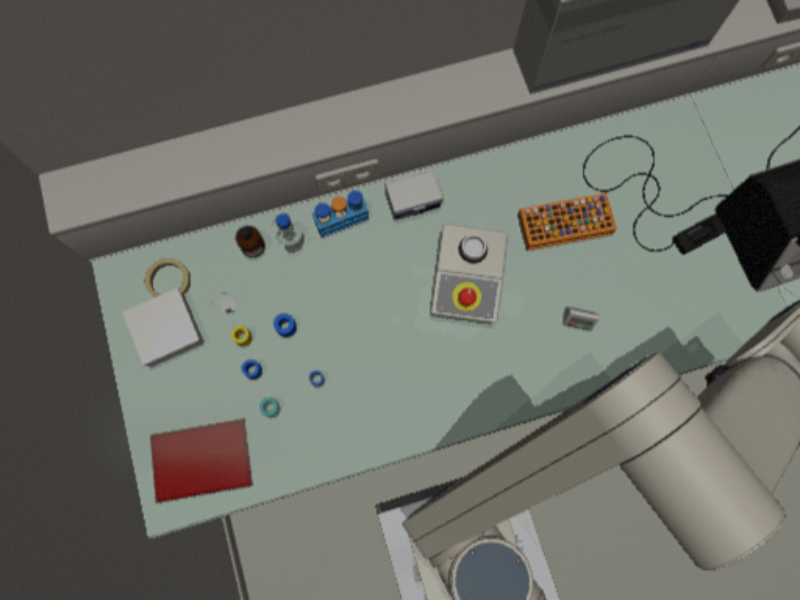

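The scene picture is 800x600. In the top view the blue tubes are at (285,325) large, (252,369) medium and (317,378) small. A yellow look-alike is at (241,335) and a turquoise one at (270,407). The cup is at (473,248) and the red head at (467,297) on its yellow disc. The blue caps at (284,220), (323,212) and (355,200) are not inserts. The timer is at (580,318), the beaker near (290,238). Next I'll measure the sizes.

```bash
python3 - <<'E'
from h import *
s=np.load('s.npy');t=np.load('t.npy');S=cam('scene');T=cam('top')
for nm,im in(('top',t),('scene',s)):
  print(nm)
  for k,lo,hi in(('blue',(105,120,40),(125,255,255)),('red',(0,170,100),(6,255,255)),('yel',(22,150,100),(33,255,255))):
    for c,st in blobs(im,lo,hi,25)[0]: print(k,c,st.tolist(), onz(T if nm=='top' else S,*c,45 if k=='blue' else 0).round())
# cup rim z=111
g=t[145:175,288:318]; 
print(onz(T,473/1.5625,248/1.5625,111).round(), tri([ray(T,467/1.5625,297/1.5625),ray(S,459/1.5625,264/1.5625)]).round())
save('cup',np.hstack([cv2.resize(t[130:215,265:335],(420,510),interpolation=2)]+[cv2.resize(t[190:275,140:215],(380,510)[:2] ,interpolation=2)]))
E
```

```text
top
blue [226.9 126.9] [222, 122, 10, 12, 80] [850.  10.  45.]
blue [205.8 134.4] [201, 130, 10, 10, 70] [844.  93.  45.]
blue [180.9 141.2] [177, 137, 9, 10, 66] [844. 187.  45.]
blue [181.8 207.6] [175, 201, 14, 15, 140] [602. 247.  45.]
blue [160.6 235.7] [155, 230, 12, 12, 94] [526. 342.  45.]
blue [201.7 240.8] [198, 238, 9, 8, 27] [468. 211.  45.]
red [298.5 190.1] [294, 185, 10, 10, 73] [ 554. -175.    0.]
red [124.  306.5] [99, 296, 60, 24, 825] [334. 528.   0.]
yel [298.  189.2] [290, 181, 18, 18, 132] [ 558. -174.    0.]
yel [153.5 213.8] [148, 209, 11, 11, 60] [621. 354.   0.]
scene
blue [196.9 154.9] [192, 151, 10, 10, 63] [876. -25.  45.]
blue [181.4 168.3] [177, 165, 10, 8, 63] [869.  59.  45.]
blue [160.9 179.3] [156, 175, 10, 10, 77] [884. 142.  45.]
blue [194.2 245.4] [187, 236, 15, 20, 227] [596. 251.  45.]
blue [235.1 263.4] [231, 257, 9, 15, 114] [460. 215.  45.]
blue [187.9 282.3] [181, 274, 14, 18, 192] [521. 346.  45.]
red [293.2 169.4] [289, 166, 10, 8, 63] [ 581. -237.    0.]
red [189.  360.6] [141, 325, 89, 59, 2654] [377. 483.   0.]
yel [290.4 174.9] [284, 167, 16, 14, 64] [ 572. -207.   -0.]
yel [167.6 265.1] [162, 259, 12, 12, 79] [631. 338.   0.]
[ 632. -205.  111.] [ 531. -159.  100.]
```

View pics/cup.png

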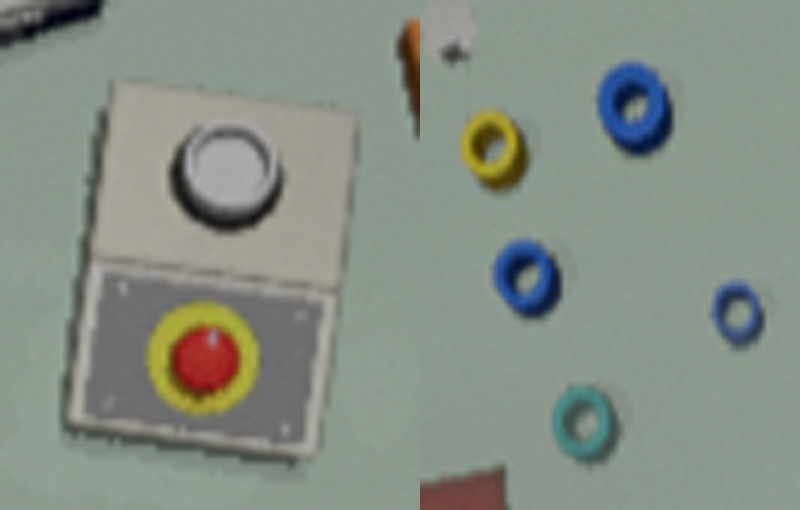

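By size and colour, the blue tubes are large at (602,247), medium at (524,343) and small at (468,211). I choose the medium one, top pixel (161,236), as insert_40, and the close crop confirms it. Now I go above the button, tilted to its axis.

>>> {"name": "servo_tool", "arguments": {"plan": [[[1, 0.52, 0.87, 0, -0.26, -0.58, 0], [1, 0.52, 0.87, 0, -0.26, -0.58, 0], [1, 0.52, 0.87, 0, -0.26, -0.58, 0], [1, 0.52, 0.87, 0, -0.26, -0.58, 0], [1, 0.52, 0.87, 0, -0.26, -0.58, 0]]]}}

```text
t: 0.52
ee_pos: [314.4, -412.9, 302.4]
orientation: [2.923, 0.505, 0.346]
ft_force: [0.8, -0.1, 0.2]
width: 57.8
grasp_force: 0.0
```

>>> {"name": "servo_tool", "arguments": {"plan": [[[1, 0.52, 0.87, 0, 0, 0, 0], [1, 0.52, 0.87, 0, 0, 0, 0], [1, 0.52, 0.87, 0, 0, 0, 0], [1, 0.52, 0.87, 0, 0, 0, 0], [1, 0.52, 0.87, 0, 0, 0, 0]]]}}

```text
t: 0.93
ee_pos: [418.5, -238.8, 302.7]
orientation: [2.924, 0.505, 0.344]
ft_force: [1.0, -1.1, -0.2]
width: 24.2
grasp_force: 0.0
```

>>> {"name": "servo_tool", "arguments": {"plan": [[[1, 0.52, 0.87, 0, 0, 0, 0], [1, 0.52, 0.87, 0, 0, 0, 0], [1, 0.52, 0.87, 0, 0, 0, 0], [1, 0, 0, 0, 0, 0, 0], [1, 0, 0, 0, 0, 0, 0]]]}}

```text
t: 1.35
ee_pos: [481.2, -134.1, 302.4]
orientation: [2.923, 0.514, 0.343]
ft_force: [-0.5, 0.2, -0.1]
width: 0.3
grasp_force: 0.0
```

```bash
python3 - <<'E'
from h import *
o=readout.get_obs(); C=cam('wrist',o); w=vision.get_image('wrist'); np.save('w.npy',w)
print(o['ee_pos'].round(1),R(o['orientation']).round(3).tolist(),o['qpos'].round(2),o['width'],o['t'])
for k,lo,hi in(('red',(0,150,70),(6,255,255)),('yel',(22,120,70),(33,255,255))):
  for c,st in blobs(w,lo,hi,200)[0]: print(k,c,st.tolist(),onz(C,*c,100).round(1),onz(C,*c,66).round(1))
c=(-C[1].T@C[2]);print(c.round(1))
save('w1',w)
E
```

```text
[ 481.2 -134.1  302.4] [[0.915, 0.317, 0.25], [0.352, -0.929, -0.111], [0.197, 0.189, -0.962]] [-0.28  0.16  2.03 -0.06  0.68  0.99] 0.34674797535596247 1.35
red [261.1 184. ] [244, 166, 36, 36, 978] [ 536.4 -162.   100. ] [ 537.2 -169.3   66. ]
yel [261.2 173.1] [234, 152, 56, 54, 1239] [ 547.5 -158.3  100. ] [ 549.5 -165.2   66. ]
[530.1 -97.8 396.7]
```

View pics/w1.png

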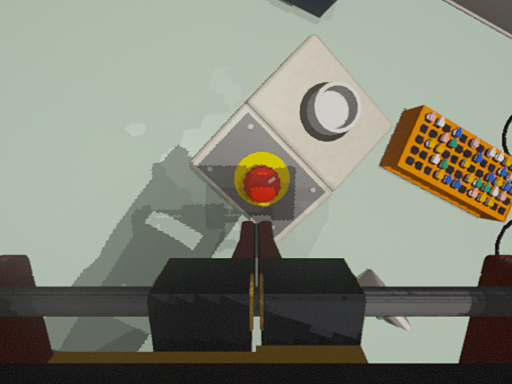

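```bash
python3 - <<'E'
from h import *
S=cam('scene');T=cam('top');C=cam('wrist')
rr=[ray(T,298.5,190.1),ray(S,293.2,169.4),ray(C,261.3,184)]
for q in (rr,[rr[0],rr[2]],[rr[1],rr[2]]): print('head',tri(q).round(1))
ry=[ray(T,298.7,189.6),ray(C,262,179)]
print('disc',tri(ry).round(1), 'cup rim guess', onz(C,336,107,111).round(1), onz(T,473/1.5625,246/1.5625,111).round(1))
# mixer edges (top rear part, z~85): panel/top boundary corners, rear corner
for p in [(314,35),(391,126),(330,192),(247,104)]: print(p,onz(C,*p,88).round(1))
print(C[0][0,0])
E
```

```text
head [ 534.5 -162.3   92.4]
head [ 535.2 -163.2   87.1]
head [ 536.  -165.9   88.7]
disc [ 541.8 -167.8   63.8] cup rim guess [ 638.4 -212.   111. ] [ 636.8 -206.9  111. ]
(314, 35) [ 711.2 -169.7   88. ]
(391, 126) [ 651.7 -295.3   88. ]
(330, 192) [ 552.7 -247.5   88. ]
(247, 104) [ 612.9 -123.3   88. ]
282.9369097276628
```

Wrist picture: red head at (262,184), disc centre at (262,179), cup rim at (336,107). The mixer's yaw comes out at -25.5° and the panel point at about (541,-167,64). The head, disc and cup agree with the sizes given. Now I press along the axis.

>>> {"name": "servo_tool", "arguments": {"plan": [[[1, 0.18, -0.115, -0.75, 0, 0, 0], [1, 0.18, -0.115, -0.75, 0, 0, 0], [1, 0.18, -0.115, -0.75, 0, 0, 0], [1, 0.18, -0.115, -0.75, 0, 0, 0], [1, 0, 0, 0, 0, 0, 0]]]}}

```text
t: 1.82
ee_pos: [507.2, -156.4, 177.9]
orientation: [2.928, 0.502, 0.334]
ft_force: [-2.2, -0.6, 3.6]
width: 0.6
grasp_force: 1.8
```

>>> {"name": "servo_tool", "arguments": {"plan": [[[1, 0.025, -0.012, -0.096, 0, 0, 0], [1, 0.0125, -0.006, -0.048, 0, 0, 0], [1, 0.0125, -0.006, -0.048, 0, 0, 0], [1, 0, 0, 0, 0, 0, 0]]]}}

```text
t: 2.15
ee_pos: [510.4, -156.1, 176.5]
orientation: [2.923, 0.505, 0.343]
ft_force: [-4.7, -0.3, 4.2]
width: 0.2
grasp_force: 2.3
```

>>> {"name": "servo_tool", "arguments": {"plan": [[[1, 0.0125, -0.006, -0.048, 0, 0, 0], [1, 0.0125, -0.006, -0.048, 0, 0, 0], [1, 0, 0, 0, 0, 0, 0], [1, 0, 0, 0, 0, 0, 0]]]}}

```text
t: 2.48
ee_pos: [512.9, -156.4, 173.1]
orientation: [2.922, 0.505, 0.348]
ft_force: [0.4, -0.7, 0.6]
width: 0.5
grasp_force: 0.0
```

>>> {"name": "servo_tool", "arguments": {"plan": [[[1, 0.0125, -0.006, -0.048, 0, 0, 0], [1, 0.0125, -0.006, -0.048, 0, 0, 0], [1, 0, 0, 0, 0, 0, 0], [1, 0, 0, 0, 0, 0, 0]]]}}

```text
t: 2.82
ee_pos: [514.2, -156.9, 168.9]
orientation: [2.922, 0.506, 0.347]
ft_force: [-4.2, 1.0, 12.8]
width: 0.5
grasp_force: 6.8
```

>>> {"name": "servo_tool", "arguments": {"plan": [[[1, 0.009, -0.004, -0.036, 0, 0, 0], [1, 0, 0, 0, 0, 0, 0], [1, 0, 0, 0, 0, 0, 0]]]}}

```text
t: 3.07
ee_pos: [514.3, -157.0, 168.6]
orientation: [2.921, 0.506, 0.348]
ft_force: [-12.3, 3.3, 29.2]
width: 0.4
grasp_force: 16.0
```

>>> {"name": "servo_tool", "arguments": {"plan": [[[1, -0.12, 0.057, 0.46, 0, 0, 0], [1, -0.24, 0.115, 0.92, 0, 0, 0], [1, -0.24, 0.115, 0.92, 0, 0, 0], [1, -0.24, 0.115, 0.92, 0, 0, 0], [1, 0, 0, 0, 0, 0, 0]]]}}

```text
t: 3.48
ee_pos: [481.7, -140.8, 301.6]
orientation: [2.917, 0.505, 0.358]
ft_force: [0.3, -0.7, 1.1]
width: 0.4
grasp_force: 0.0
```

```bash
python3 - <<'E'
from h import *
o=readout.get_obs(); C=cam('wrist',o); w=vision.get_image('wrist')
save('w2',cv2.resize(w[60:260,160:400],(720,600),interpolation=2))
print(o['ee_pos'],o['ft_force'])
for z in (26,30,16+10): pass
for c,st in blobs(w,(0,150,70),(6,255,255),200)[0]: print(c,st.tolist())
n=np.array([-.249,.119,.961]);P=np.array([541,-167,64.])
print([ (h,proj(C,P+h*n).round(1).tolist()) for h in (0,2,28,36)])
T=cam('top');S=cam('scene');t=vision.get_image('top');s=vision.get_image('scene')
ct=[b[0] for b in blobs(t,(0,170,100),(6,255,255),30)[0]];cs=[b[0] for b in blobs(s,(0,170,100),(6,255,255),30)[0]]
print(ct,cs)
E
```

```text
[ 481.6581432  -140.83196695  301.62484946] [ 0.29755426 -0.73500943  1.076645  ]
[253.9 182.3] [237, 165, 36, 35, 930]
[(0, [253.1, 180.7]), (2, [253.1, 181.1]), (28, [252.9, 186.4]), (36, [252.8, 188.2])]
[array([124.1, 306.7])] [array([293.3, 169.3]), array([188.5, 360.5])]
```

View pics/w2.png

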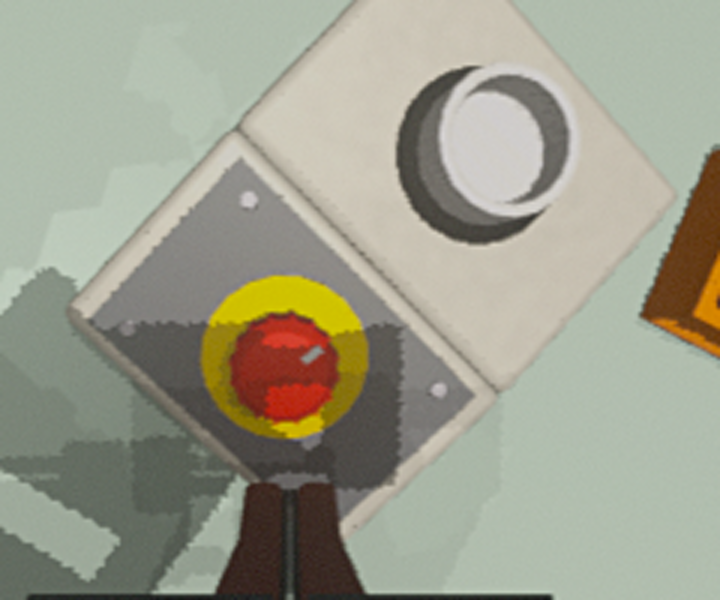

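Wrist crop: the head is at (285,367) in the crop, against the disc at (285,357). The offset shrank by the amount an 8 mm press gives, and 29 N at the bottom confirms it bottomed, so it is latched. Cup rim at (509,140) in the crop. Next, the insert.

>>> {"name": "servo_tool", "arguments": {"plan": [[[-0.36, 0.04, 0.98, 0, 0.26, 0.58, 0], [-0.36, 0.04, 0.98, 0, 0.26, 0.58, 0], [-0.36, 0.04, 0.98, 0, 0.26, 0.58, 0], [-0.36, 0.04, 0.98, 0, 0.26, 0.58, 0], [-0.36, 0.04, 0.98, 0, 0.26, 0.58, 0]]]}}

```text
t: 4.05
ee_pos: [487.5, 57.1, 292.9]
orientation: [-3.094, -0.535, 0.009]
ft_force: [0.9, -0.6, 0.3]
width: 30.2
grasp_force: 0.0
```

>>> {"name": "servo_tool", "arguments": {"plan": [[[-0.36, 0.04, 0.98, 0, 0, 0, 0], [-0.36, 0.04, 0.98, 0, 0, 0, 0], [-0.36, 0.04, 0.98, 0, 0, 0, 0], [-0.36, 0.04, 0.98, 0, 0, 0, 0], [-0.36, 0.04, 0.98, 0, 0, 0, 0]]]}}

```text
t: 4.47
ee_pos: [495.4, 253.2, 292.2]
orientation: [3.094, 0.536, -0.005]
ft_force: [0.6, 0.3, -0.5]
width: 59.3
grasp_force: 0.0
```

>>> {"name": "servo_tool", "arguments": {"plan": [[[-0.36, 0, 0.9, -0.5, 0, 0, 0], [-0.36, 0, 0.9, -0.5, 0, 0, 0], [-0.36, 0, 0, 0, 0, 0, 0], [-0.36, 0, 0, 0, 0, 0, 0]]]}}

```text
t: 4.8
ee_pos: [494.7, 324.3, 250.8]
orientation: [3.092, 0.54, -0.009]
ft_force: [-0.0, 0.0, 0.2]
width: 59.9
grasp_force: 0.0
```

```bash
python3 - <<'E'
from h import *
o=readout.get_obs(); C=cam('wrist',o); w=vision.get_image('wrist')
save('w3',w); T=cam('top'); t=vision.get_image('top')
print(o['ee_pos'].round(1),R(o['orientation']).round(3).tolist(),o['qpos'].round(2),o['width'],o['t'])
for k,lo,hi in(('blue',(105,120,30),(125,255,255)),('yel',(22,120,70),(33,255,255)),('tq',(80,120,60),(95,255,255))):
  for c,st in blobs(w,lo,hi,150)[0]: print(k,c,st.tolist(),onz(C,*c,25).round(1),onz(C,*c,50).round(1))
E
```

```text
[494.7 324.3 250.8] [[0.941, 0.339, -0.005], [0.339, -0.941, -0.003], [-0.006, 0.001, -1.0]] [ 0.56  0.44  1.74 -0.    0.97  1.79] 59.92132558768059 4.8
blue [368.9 105.8] [338, 81, 61, 51, 2338] [609.6 240.9  25. ] [606.1 249.8  50. ]
blue [252.5 147.6] [234, 126, 38, 41, 910] [527.7 340.4  25. ] [530.9 341.2  50. ]
blue [343.  234.5] [325, 215, 38, 41, 989] [467.3 204.9  25. ] [475.4 216.7  50. ]
yel [277.7  63.5] [257, 40, 43, 49, 1269] [615.2 344.8  25. ] [611.2 345.3  50. ]
tq [240.5 229.1] [221, 205, 35, 46, 990] [432.8 321.6  25. ] [443.7 323.9  50. ]
```

View pics/w3.png

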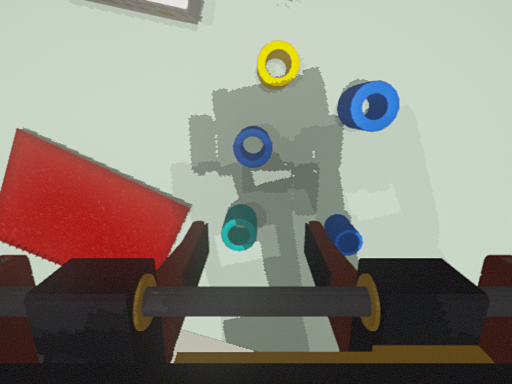

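Wrist picture: chosen blue insert at (252,147), 38 px ≈ 40 mm across. Large blue at (369,106), small blue at (343,235), yellow at (278,63), turquoise at (240,229). The insert's centre is about (531,341). Descend and grip its upper half.

>>> {"name": "servo_tool", "arguments": {"plan": [[[-0.36, 0.3, 0.14, -0.6, 0, 0, 0], [-0.36, 0.3, 0.14, -0.6, 0, 0, 0], [-0.36, 0.3, 0.145, -0.7, 0, 0, 0], [-0.36, 0, 0, -0.9, 0, 0, 0], [-0.36, 0, 0, -0.87, 0, 0, 0]]]}}

```text
t: 5.32
ee_pos: [533.8, 339.2, 107.6]
orientation: [-3.095, -0.532, -0.004]
ft_force: [-0.4, 0.2, 0.4]
width: 59.5
grasp_force: 0.0
```

>>> {"name": "servo_tool", "arguments": {"plan": [[[-0.36, 0, 0, 0, 0, 0, 0], [1, 0, 0, 0, 0, 0, 0], [1, 0, 0, 0, 0, 0, 0], [1, 0, 0, 0, 0, 0, 0], [1, 0, 0, 0, 0, 0, 0]]]}}

```text
t: 5.73
ee_pos: [533.4, 340.9, 110.7]
orientation: [-3.094, -0.535, -0.007]
ft_force: [0.6, -1.5, 5.4]
width: 38.5
grasp_force: 30.0
```

>>> {"name": "servo_tool", "arguments": {"plan": [[[1, 0, 0, 0, 0, 0, 0], [1, 0, 0, 0, 0, 0, 0], [1, 0, 0, 0, 0, 0, 0]]]}}

```text
t: 5.98
ee_pos: [533.4, 341.0, 110.7]
orientation: [-3.094, -0.536, -0.007]
ft_force: [-0.5, -1.5, 8.3]
width: 38.6
grasp_force: 30.0
```

Something pushes up a little, with the TCP 7 mm above the command. I lift and look before carrying it.

>>> {"name": "servo_tool", "arguments": {"plan": [[[1, 0, 0, 0.4, 0, 0, 0], [1, 0, 0, 0.8, 0, 0, 0], [1, 0, 0, 0.8, 0, 0, 0], [1, 0, 0, 0.8, 0, 0, 0], [1, 0, 0, 0, 0, 0, 0]]]}}

```text
t: 6.4
ee_pos: [534.9, 342.3, 227.8]
orientation: [-3.091, -0.535, -0.018]
ft_force: [1.0, 1.2, 0.8]
width: 38.7
grasp_force: 30.0
```

```bash
python3 - <<'E'
from h import *
o=readout.get_obs(); C=cam('wrist',o); w=vision.get_image('wrist'); S=cam('scene'); s=vision.get_image('scene')
print(o['ee_pos'].round(1),o['orientation'].round(3),o['ft_force'].round(1),o['width'],o['t'])
p=o['ee_pos']; u=proj(S,p-[0,0,70]).astype(int); print(u)
a=s[max(u[1]-40,0):u[1]+40,u[0]-40:u[0]+40]; a=cv2.resize(a,(400,400),interpolation=2)
save('w4',np.hstack([a,cv2.resize(w[120:320,160:360],(400,400),interpolation=2)]))
E
```

```text
[534.9 342.3 227.8] [-3.091 -0.535 -0.018] [1.  1.2 0.8] 38.684845128975084 6.4
[179 258]
```

View pics/w4.png

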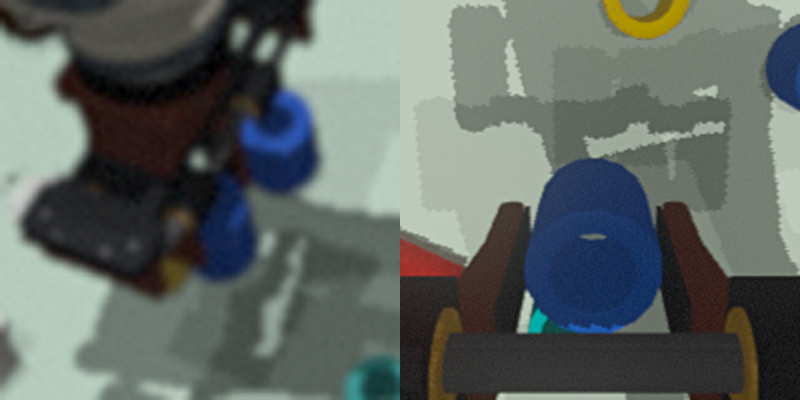

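```bash
python3 - <<'E'
from h import *
C=cam('wrist'); p=readout.get_obs()['ee_pos']; a=np.linspace(0,6.28,40)
Rt=R(readout.get_obs()['orientation'])
for tilt in (-0.4,-.2,0,.2,.4):
  Q=Rt@R([0,tilt,0])
  for d in (-25,25): # along tool z from mid at 80
    pts=np.array([proj(C,p+Rt@[0,0,80]+Q@np.array([20*np.cos(x),20*np.sin(x),d])) for x in a])
    print(tilt,'top' if d<0 else 'foot',pts.min(0).round(),pts.max(0).round(),pts.mean(0).round())
E
```

```text
-0.4 top [220. 202.] [294. 277.] [257. 239.]
-0.4 foot [229. 208.] [285. 265.] [257. 236.]
-0.2 top [220. 212.] [294. 284.] [257. 247.]
-0.2 foot [229. 201.] [285. 256.] [257. 228.]
0 top [220. 223.] [294. 289.] [257. 256.]
0 foot [229. 195.] [285. 248.] [257. 221.]
0.2 top [220. 235.] [293. 291.] [257. 263.]
0.2 foot [228. 191.] [285. 239.] [257. 215.]
0.4 top [221. 248.] [293. 291.] [257. 270.]
0.4 foot [228. 188.] [285. 230.] [257. 209.]
```

The insert is upright and centred between the pads: the ring spans rows 226–285 and the foot edge is at row 199, matching an upright model. I carry it to just short of the cup.

>>> {"name": "servo_tool", "arguments": {"plan": [[[1, 0, -0.8, 0.6, 0, 0, 0], [1, 0, -0.9, 0.4, 0, 0, 0], [1, 0.04, -1, 0, 0, 0, 0], [1, 0.04, -1, 0, 0, 0, 0], [1, 0.04, -1, 0, 0, 0, 0]]]}}

```text
t: 6.92
ee_pos: [535.8, 150.7, 259.0]
orientation: [3.095, 0.537, -0.002]
ft_force: [-0.2, -0.1, -1.0]
width: 38.8
grasp_force: 30.0
```

>>> {"name": "servo_tool", "arguments": {"plan": [[[1, 0.04, -1, 0, 0, 0, 0], [1, 0.04, -1, 0, 0, 0, 0], [1, 0.04, -1, 0, 0, 0, 0], [1, 0.04, -1, 0, 0, 0, 0], [1, 0.04, -1, 0, 0, 0, 0]]]}}

```text
t: 7.33
ee_pos: [543.7, -49.4, 258.7]
orientation: [-3.095, -0.536, 0.003]
ft_force: [0.2, 0.7, -0.5]
width: 38.9
grasp_force: 30.0
```

>>> {"name": "servo_tool", "arguments": {"plan": [[[1, 0.04, -1, 0, 0, 0, 0], [1, 0.04, -1, 0, 0, 0, 0], [1, 0.04, -0.9, 0, 0, 0, 0], [1, 0, 0, 0, 0, 0, 0], [1, 0, 0, 0, 0, 0, 0]]]}}

```text
t: 7.75
ee_pos: [548.8, -165.0, 258.6]
orientation: [-3.095, -0.53, 0.003]
ft_force: [-0.6, 0.4, -1.0]
width: 38.7
grasp_force: 30.0
```

```bash
python3 - <<'E'
from h import *
o=readout.get_obs(); C=cam('wrist',o); w=vision.get_image('wrist'); np.save('w5.npy',w)
print(o['ee_pos'].round(1),R(o['orientation']).round(3).tolist(),o['qpos'].round(2),o['width'],o['t'])
p=np.array([481.66,-140.83,301.62]); K=vision.camera_params('wrist')
C0=cam('wrist',dict(ee_pos=p,orientation=[2.917,.505,.358])); q=onz(C0,329.7,106.7,111); print('cup old',q.round(1))
u=proj(C,q).round().astype(int); print(u)
x0,y0=max(u[0]-60,0),max(u[1]-60,0); a=w[y0:y0+120,x0:x0+120]; print(x0,y0,a.shape)
h=cv2.cvtColor(a,cv2.COLOR_RGB2HSV); m=cv2.inRange(h,(0,0,175),(180,45,255))
cs,_=cv2.findContours(m,0,1)
for c in cs:
  if len(c)>30: e=cv2.fitEllipse(c); print(e, onz(C,e[0][0]+x0,e[0][1]+y0,111).round(1))
save('w5',np.hstack([cv2.resize(a,(480,480),interpolation=2),cv2.resize(cv2.merge([m]*3),(300,480))]))
E
```

```text
[ 548.8 -165.   258.6] [[0.943, 0.333, -0.002], [0.333, -0.943, 0.001], [-0.002, -0.002, -1.0]] [-0.31  0.4   1.78  0.    0.96  0.92] 38.66359447082424 7.75
cup old [ 639.8 -212.1  111. ]
[352 118]
292 58 (120, 120, 3)
((72.43765258789062, 51.14227294921875), (105.55692291259766, 139.64830017089844), 134.767822265625) [ 649.4 -218.4  111. ]
```

View pics/w5.png

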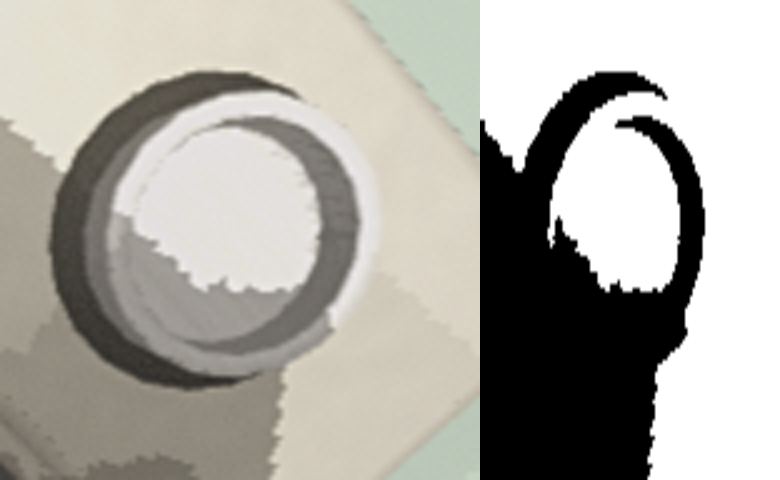

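```bash
python3 - <<'E'
from h import *
C=cam('wrist'); a=np.linspace(0,6.28,90)
print('look dir',C[1][2].round(3),'cam',(-C[1].T@C[2]).round(1))
c=onz(C,352.8,116.5,111)
for z,r in((111,27.5),(111,22.5),(91,22.5)):
  pts=np.array([proj(C,[c[0]+r*np.cos(x),c[1]+r*np.sin(x),z]) for x in a])
  print(z,r,((pts.min(0)-[292,58])*4).round(),((pts.max(0)-[292,58])*4).round())
print('cup',c)
E
```

```text
look dir [-0.263 -0.092 -0.961] cam [ 620.4 -137.9  340.9]
111 27.5 [103.  84.] [385. 374.]
111 22.5 [128. 112.] [359. 349.]
91 22.5 [107. 120.] [319. 339.]
cup [ 641.36985314 -210.6683057   111.        ]
```

The crop shows the rim ring at 107..378 by 90..377, and the projected 55 mm circle matches it. The cup is at about (640.4,-211.2). Move over it and descend.

>>> {"name": "servo_tool", "arguments": {"plan": [[[1, 0.573, -0.289, 0, 0, 0, 0], [1, 0.573, -0.289, 0, 0, 0, 0], [1, 0.573, -0.289, -0.2, 0, 0, 0], [1, 0.573, -0.289, -0.3, 0, 0, 0], [1, 0, 0, 0, 0, 0, 0]]]}}

```text
t: 8.22
ee_pos: [643.7, -208.9, 237.1]
orientation: [-3.095, -0.539, 0.001]
ft_force: [-0.2, 0.7, -1.6]
width: 38.7
grasp_force: 30.0
```

>>> {"name": "servo_tool", "arguments": {"plan": [[[1, 0, 0, 0, 0, 0, 0], [1, 0, 0, 0, 0, 0, 0]]]}}

```text
t: 8.38
ee_pos: [640.6, -208.0, 239.1]
orientation: [-3.094, -0.538, 0.003]
ft_force: [-0.7, -0.1, -1.0]
width: 38.7
grasp_force: 30.0
```

>>> {"name": "servo_tool", "arguments": {"plan": [[[1, 0, -0.075, -0.2, 0, 0, 0], [1, 0, 0, -0.15, 0, 0, 0], [1, 0, 0, 0, 0, 0, 0], [1, 0, 0, 0, 0, 0, 0]]]}}

```text
t: 8.72
ee_pos: [640.7, -212.5, 225.5]
orientation: [-3.095, -0.536, 0.002]
ft_force: [0.3, -0.1, -1.9]
width: 38.8
grasp_force: 30.0
```

```bash
python3 - <<'E'
from h import *
o=readout.get_obs(); C=cam('wrist',o); w=vision.get_image('wrist'); print(o['ee_pos'].round(1))
a=np.linspace(0,6.28,90)
for z,r in((111,27.5),(111,22.5)):
  pts=np.array([proj(C,[640.4+r*np.cos(x),-211.2+r*np.sin(x),z]) for x in a]);print(z,r,(4*(pts.min(0)-[165,120])).round(),(4*(pts.max(0)-[165,120])).round())
for d in (60,110):
  pts=np.array([proj(C,o['ee_pos']+[20*np.cos(x),20*np.sin(x),-d]) for x in a]);print(d,(4*(pts.min(0)-[165,120])).round(),(4*(pts.max(0)-[165,120])).round())
save('w6',cv2.resize(w[120:270,165:350],(740,600),interpolation=2))
E
```

```text
[ 640.7 -212.5  225.5]
111 27.5 [211. 244.] [508. 522.]
111 22.5 [238. 271.] [481. 498.]
60 [224. 397.] [511. 655.]
110 [257. 293.] [477. 498.]
```

View pics/w6.png

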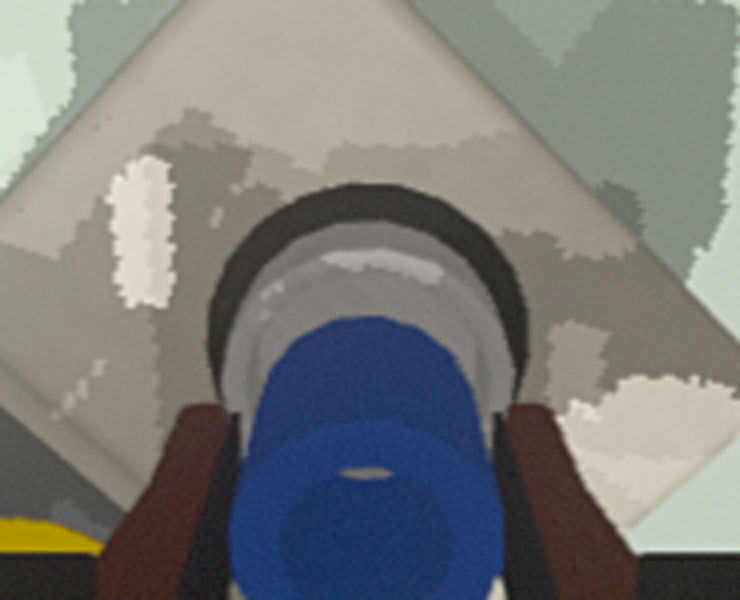

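Wrist crop: the cup rim's outer edge spans x 222..517, with its top at row 248. The insert's foot arc apex is at (368,317). It is aligned sideways, but about 4 mm short of the cup centre lengthwise. I shift (+3.7,+0.7) mm and lower it gently.

>>> {"name": "servo_tool", "arguments": {"plan": [[[1, 0.093, 0.018, 0, 0, 0, 0], [1, 0, 0, -0.1, 0, 0, 0], [1, 0, 0, -0.1, 0, 0, 0], [1, 0, 0, 0, 0, 0, 0]]]}}

```text
t: 9.1
ee_pos: [645.4, -212.2, 218.5]
orientation: [3.095, 0.536, 0.001]
ft_force: [-1.5, -0.5, -0.5]
width: 39.0
grasp_force: 30.0
```

>>> {"name": "servo_tool", "arguments": {"plan": [[[1, 0, 0, -0.075, 0, 0, 0], [1, 0, 0, -0.075, 0, 0, 0], [1, 0, 0, 0, 0, 0, 0]]]}}

```text
t: 9.35
ee_pos: [644.6, -212.0, 210.7]
orientation: [-3.095, -0.536, 0.002]
ft_force: [-0.8, 0.7, -0.4]
width: 38.8
grasp_force: 30.0
```

It is 10 mm into the cup with no force. I go on to the floor.

>>> {"name": "servo_tool", "arguments": {"plan": [[[1, 0, 0, -0.075, 0, 0, 0], [1, 0, 0, -0.075, 0, 0, 0], [1, 0, 0, 0, 0, 0, 0], [1, 0, 0, 0, 0, 0, 0]]]}}

```text
t: 9.68
ee_pos: [644.9, -212.1, 205.4]
orientation: [-3.095, -0.536, 0.001]
ft_force: [0.7, 0.0, -0.4]
width: 39.0
grasp_force: 30.0
```

>>> {"name": "servo_tool", "arguments": {"plan": [[[1, 0, 0, -0.05, 0, 0, 0], [1, 0, 0, 0, 0, 0, 0], [1, 0, 0, 0, 0, 0, 0]]]}}

```text
t: 9.93
ee_pos: [645.1, -212.1, 203.8]
orientation: [3.096, 0.536, 0.0]
ft_force: [-0.3, 0.1, -0.8]
width: 38.7
grasp_force: 30.0
```

>>> {"name": "servo_tool", "arguments": {"plan": [[[1, 0, 0, -0.05, 0, 0, 0], [1, 0, 0, 0, 0, 0, 0], [1, 0, 0, 0, 0, 0, 0]]]}}

```text
t: 10.18
ee_pos: [645.1, -212.2, 201.8]
orientation: [3.095, 0.536, 0.0]
ft_force: [0.5, 0.1, -1.2]
width: 38.4
grasp_force: 30.0
```

>>> {"name": "servo_tool", "arguments": {"plan": [[[1, 0, 0, -0.04, 0, 0, 0], [1, 0, 0, 0, 0, 0, 0], [1, 0, 0, 0, 0, 0, 0]]]}}

```text
t: 10.43
ee_pos: [645.3, -212.1, 201.5]
orientation: [3.095, 0.536, 0.001]
ft_force: [-2.3, 1.4, 6.7]
width: 39.0
grasp_force: 30.0
```

Contact with the floor at TCP z 201.5, which is 91 mm plus the 110 mm grip height. Release and retreat straight up.

>>> {"name": "servo_tool", "arguments": {"plan": [[[-0.36, 0, 0, 0, 0, 0, 0], [-0.36, 0, 0, 0, 0, 0, 0], [-0.36, 0, 0, 0, 0, 0, 0], [-0.36, 0, 0, 0, 0, 0, 0]]]}}

```text
t: 10.77
ee_pos: [645.0, -212.2, 200.1]
orientation: [-3.096, -0.536, 0.0]
ft_force: [-0.8, -0.2, -0.8]
width: 58.7
grasp_force: 0.0
```

>>> {"name": "servo_tool", "arguments": {"plan": [[[-0.36, 0, 0, 0.3, 0, 0, 0], [-0.36, 0, 0, 0.8, 0, 0, 0], [-0.36, 0, 0, 0.9, 0, 0, 0], [-0.36, 0, 0, 0.4, 0, 0, 0], [-0.36, 0, 0, 0, 0, 0, 0]]]}}

```text
t: 11.18
ee_pos: [647.1, -212.8, 302.4]
orientation: [3.091, 0.535, 0.012]
ft_force: [0.5, -0.3, 0.3]
width: 60.0
grasp_force: 0.0
```

```bash
python3 - <<'E'
from h import *
o=readout.get_obs(); C=cam('wrist',o); w=vision.get_image('wrist'); print(o['ee_pos'].round(1),o['width'],o['qpos'].round(2))
a=np.linspace(0,6.28,90)
for z,r in((141,20),(111,27.5)):
  pts=np.array([proj(C,[640.4+r*np.cos(x),-213.1+r*np.sin(x),z]) for x in a]);print(z,r,(3*(pts.min(0)-[150,130])).round(),(3*(pts.max(0)-[150,130])).round())
b,m=blobs(w,(105,120,30),(125,255,255),300); print([(c,s.tolist()) for c,s in b])
save('w7',cv2.resize(w[130:300,150:400],(750,510),interpolation=2))
E
```

```text
[ 647.1 -212.8  302.4] 60.008808360947675 [-0.34  0.5   1.5   0.    1.13  0.89]
141 20 [244. 166.] [376. 291.]
111 27.5 [228. 121.] [392. 278.]
[(array([253.3, 200.3]), [233, 176, 42, 49, 1389])]
```

View pics/w7.png

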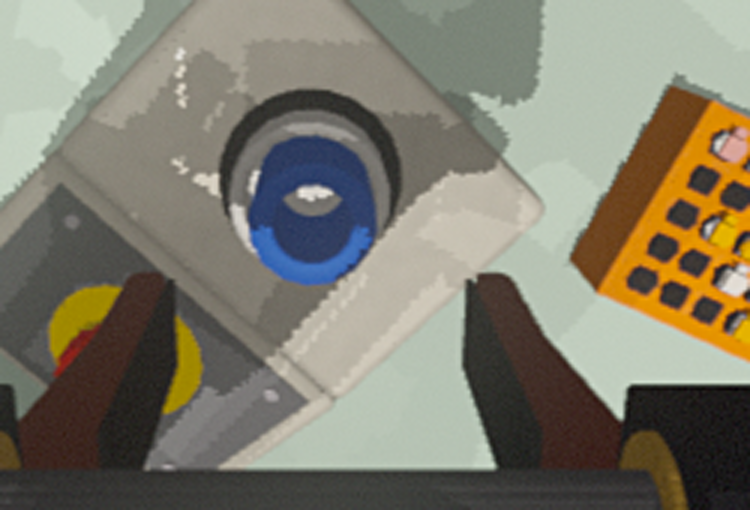

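The insert stands upright in the cup: its ring spans x 248..377 with the bottom at row 285, close to the projected fully seated ring. Now I go above the button, turning the wrist back first to gain range.

>>> {"name": "servo_tool", "arguments": {"plan": [[[-0.5, -0.256, 0.114, 0, 0, 0, 1], [-0.5, -0.256, 0.114, 0, 0, 0, 1], [-0.5, -0.256, 0.114, 0, 0, 0, 1], [-0.5, -0.256, 0.114, 0, 0, 0, 1], [-0.5, -0.256, 0.114, 0, 0, 0, 1]]]}}

```text
t: 11.65
ee_pos: [592.6, -188.9, 294.8]
orientation: [-2.902, -1.199, 0.003]
ft_force: [0.7, 0.2, 1.0]
width: 65.5
grasp_force: 0.0
```

>>> {"name": "servo_tool", "arguments": {"plan": [[[-0.5, -0.256, 0.114, 0, 0, 0, 1], [-0.5, -0.256, 0.114, 0, 0, 0, 1], [-0.5, -0.256, 0.114, 0, 0, 0, 1], [-0.5, -0.256, 0.114, 0, 0, 0, 1], [-0.5, -0.256, 0.114, 0, 0, 0, 1]]]}}

```text
t: 12.07
ee_pos: [541.4, -166.0, 294.9]
orientation: [-2.573, -1.798, 0.002]
ft_force: [-0.2, 0.3, 0.2]
width: 65.6
grasp_force: 0.0
```

>>> {"name": "servo_tool", "arguments": {"plan": [[[-0.5, -0.256, 0.114, 0, 0, 0, 1], [-0.5, -0.256, 0.114, 0, 0, 0, 1], [-0.5, -0.256, 0.114, 0, 0, 0, 1], [-0.5, -0.256, 0.114, 0, 0, 0, 1], [-0.5, -0.256, 0.114, 0, 0, 0, 1]]]}}

```text
t: 12.48
ee_pos: [490.2, -143.3, 295.1]
orientation: [-2.123, -2.312, 0.002]
ft_force: [-0.3, 0.3, 0.7]
width: 65.9
grasp_force: 0.0
```

>>> {"name": "servo_tool", "arguments": {"plan": [[[-0.5, -0.256, 0.114, 0, -0.276, -0.578, 0], [-0.5, 0, 0, 0, -0.276, -0.578, 0], [-0.5, 0, 0, 0, -0.276, -0.578, 0], [-0.5, 0, 0, 0, -0.276, -0.578, 0], [-0.5, 0, 0, 0, -0.276, -0.578, 0]]]}}

```text
t: 12.9
ee_pos: [480.4, -138.9, 295.3]
orientation: [1.947, 2.111, 0.119]
ft_force: [0.1, -0.4, 0.1]
width: 65.9
grasp_force: 0.0
```

>>> {"name": "servo_tool", "arguments": {"plan": [[[-0.5, 0, 0, 0, 0, 0, 0]]]}}

```text
t: 12.98
ee_pos: [479.2, -138.5, 294.8]
orientation: [1.948, 2.113, 0.118]
ft_force: [-0.9, 0.5, -0.4]
width: 66.2
grasp_force: 0.0
```

```bash
python3 - <<'E'
from h import *
o=readout.get_obs(); C=cam('wrist',o); w=vision.get_image('wrist'); np.save('w8.npy',w)
print(o['ee_pos'].round(1),R(o['orientation']).round(3).tolist(),o['qpos'].round(2),o['width'])
n=np.array([-.249,.119,.961]);P=np.array([543,-169,67.4])
a=np.linspace(0,6.28,90); e1=np.cross(n,[0,1,0]);e1/=np.linalg.norm(e1);e2=np.cross(n,e1)
for k,lo,hi in(('red',(0,130,50),(7,255,255)),('yel',(22,110,50),(33,255,255))):
  for c,st in blobs(w,lo,hi,200)[0]: print(k,c,st.tolist(),st[:2]+st[2:4])
for h,r in((2,33),(8,20),(28,20)):
  pts=np.array([proj(C,P+h*n+r*(np.cos(x)*e1+np.sin(x)*e2)) for x in a]);print(h,r,pts.min(0).round(1),pts.max(0).round(1))
for d in np.eye(3): print(((proj(C,P+2*n+5*d)-proj(C,P+2*n))/5).round(2))
E
```

```text
[ 479.2 -138.5  294.8] [[-0.064, 0.967, 0.247], [0.988, 0.096, -0.119], [-0.138, 0.237, -0.962]] [-0.28  0.17  2.04 -0.07  0.66 -0.31] 66.20284031165714
red [260.6 183.1] [243, 165, 36, 37, 978] [279 202]
red [497.3 270.7] [480, 255, 32, 31, 549] [512 286]
red [  9.9 340.9] [0, 317, 27, 46, 473] [ 27 363]
red [350.1 330.5] [336, 317, 25, 34, 381] [361 351]
red [503.7 337.4] [492, 317, 20, 46, 381] [512 363]
yel [260.6 176.4] [233, 152, 57, 56, 1361] [290 208]
2 33 [231.6 153.3] [288.6 208.6]
8 20 [242.6 165.7] [277.8 199.8]
28 20 [241.7 169.2] [279.1 205.3]
[0.83 0.  ]
[ 0.09 -0.81]
[0.22 0.32]
```

>>> {"name": "servo_tool", "arguments": {"plan": [[[-0.5, 0.143, -0.045, 0, 0, 0, 0], [-0.5, 0.226, -0.108, -0.874, 0, 0, 0], [-0.5, 0.226, -0.108, -0.874, 0, 0, 0], [-0.5, 0.226, -0.108, -0.874, 0, 0, 0], [-0.5, 0, 0, 0, 0, 0, 0]]]}}

```text
t: 13.45
ee_pos: [512.8, -153.9, 184.2]
orientation: [1.955, 2.12, 0.112]
ft_force: [-1.0, 0.6, 0.5]
width: 65.9
grasp_force: 0.0
```

>>> {"name": "servo_tool", "arguments": {"plan": [[[-0.5, 0.113, -0.054, -0.437, 0, 0, 0], [-0.5, 0.057, -0.027, -0.218, 0, 0, 0], [-0.5, 0, 0, 0, 0, 0, 0], [-0.5, 0, 0, 0, 0, 0, 0]]]}}

```text
t: 13.78
ee_pos: [521.2, -157.3, 166.0]
orientation: [1.947, 2.111, 0.119]
ft_force: [0.0, -0.2, 1.3]
width: 65.8
grasp_force: 0.0
```

>>> {"name": "servo_tool", "arguments": {"plan": [[[-0.5, 0, 0, -0.14, 0, 0, 0], [-0.5, 0, 0, -0.12, 0, 0, 0], [-0.5, 0, 0, 0, 0, 0, 0], [-0.5, 0, 0, 0, 0, 0, 0]]]}}

```text
t: 14.12
ee_pos: [520.8, -157.1, 155.1]
orientation: [1.947, 2.111, 0.119]
ft_force: [0.0, -0.7, -1.0]
width: 66.2
grasp_force: 0.0
```

>>> {"name": "servo_tool", "arguments": {"plan": [[[1, 0, 0, 0, 0, 0, 0], [1, 0, 0, 0, 0, 0, 0], [1, 0, 0, 0, 0, 0, 0], [1, 0, 0, 0, 0, 0, 0], [1, 0, 0, 0, 0, 0, 0]]]}}

```text
t: 14.53
ee_pos: [520.8, -157.2, 154.8]
orientation: [1.947, 2.112, 0.119]
ft_force: [-0.6, -1.1, 0.8]
width: 38.9
grasp_force: 30.0
```

Gripped. I turn clockwise about the panel normal.

>>> {"name": "servo_tool", "arguments": {"plan": [[[1, 0, 0, 0, 0.249, -0.119, -0.961], [1, 0, 0, 0, 0.249, -0.119, -0.961], [1, 0, 0, 0, 0.249, -0.119, -0.961], [1, 0, 0, 0, 0.249, -0.119, -0.961], [1, 0, 0, 0, 0.249, -0.119, -0.961]]]}}

```text
t: 14.95
ee_pos: [520.6, -157.2, 154.7]
orientation: [2.378, 1.647, 0.201]
ft_force: [-0.6, 0.5, 1.5]
width: 38.7
grasp_force: 30.0
```

>>> {"name": "servo_tool", "arguments": {"plan": [[[1, 0, 0, 0, 0.249, -0.119, -0.961], [1, 0, 0, 0, 0.249, -0.119, -0.961], [1, 0, 0, 0, 0.249, -0.119, -0.961], [1, 0, 0, 0, 0.249, -0.119, -0.961], [1, 0, 0, 0, 0.249, -0.119, -0.961]]]}}

```text
t: 15.37
ee_pos: [520.3, -157.1, 154.6]
orientation: [2.706, 1.105, 0.275]
ft_force: [-2.1, 0.1, 1.1]
width: 39.2
grasp_force: 30.0
```

```bash
python3 -c "
from h import *
o=readout.get_obs();print({k:np.round(o[k],2) for k in o}, R(o['orientation'])[:,2].round(3))"
```

```text
{'t': np.float64(15.37), 'qpos': array([-0.3 ,  0.48,  2.04, -0.12,  0.36,  0.6 ]), 'qvel': array([-0.  ,  0.  ,  0.  ,  0.  , -0.  ,  1.04]), 'joint_torque': array([ -0.07, -46.56, -17.63,  -0.  ,  -1.52,  -1.3 ]), 'ee_pos': array([ 520.35, -157.06,  154.63]), 'orientation': array([2.71, 1.1 , 0.28]), 'ft_force': array([-2.07,  0.12,  1.11]), 'moment': array([0.09, 0.31, 0.06]), 'grasp_force': np.float64(30.0), 'width': np.float64(39.18)} [ 0.248 -0.119 -0.961]
```

>>> {"name": "servo_tool", "arguments": {"plan": [[[1, 0, 0, 0, 0.249, -0.119, -0.961], [1, 0, 0, 0, 0.249, -0.119, -0.961], [1, 0, 0, 0, 0.249, -0.119, -0.961], [1, 0, 0, 0, 0.249, -0.119, -0.961], [1, 0, 0, 0, 0.249, -0.119, -0.961]]]}}

```text
t: 15.78
ee_pos: [520.2, -156.9, 154.6]
orientation: [2.92, 0.499, 0.339]
ft_force: [-3.1, 3.1, 1.5]
width: 39.0
grasp_force: 30.0
```

>>> {"name": "servo_tool", "arguments": {"plan": [[[1, 0, 0, 0, 0.249, -0.119, -0.961], [1, 0, 0, 0, 0.249, -0.119, -0.961], [1, 0, 0, 0, 0.249, -0.119, -0.961], [1, 0, 0, 0, 0.249, -0.119, -0.961], [1, 0, 0, 0, 0.249, -0.119, -0.961]]]}}

```text
t: 16.2
ee_pos: [520.2, -156.6, 154.6]
orientation: [3.006, -0.146, 0.388]
ft_force: [-3.1, 2.7, 3.5]
width: 38.9
grasp_force: 30.0
```

>>> {"name": "servo_tool", "arguments": {"plan": [[[1, 0, 0, 0, 0.249, -0.119, -0.961], [1, 0, 0, 0, 0.249, -0.119, -0.961], [1, 0, 0, 0, 0.249, -0.119, -0.961], [1, 0, 0, 0, 0.249, -0.119, -0.961], [1, 0, 0, 0, 0.249, -0.119, -0.961]]]}}

```text
t: 16.62
ee_pos: [520.2, -156.4, 154.7]
orientation: [2.955, -0.808, 0.422]
ft_force: [-3.9, 6.8, 5.7]
width: 39.2
grasp_force: 30.0
```

>>> {"name": "servo_tool", "arguments": {"plan": [[[1, 0, 0, 0, 0.249, -0.119, -0.961], [1, 0, 0, 0, 0.249, -0.119, -0.961], [1, 0, 0, 0, 0.249, -0.119, -0.961], [1, 0, 0, 0, 0, 0, 0]]]}}

```text
t: 16.95
ee_pos: [520.3, -156.3, 154.7]
orientation: [2.856, -1.201, 0.434]
ft_force: [-2.8, 7.2, 5.0]
width: 39.0
grasp_force: 30.0
```

>>> {"name": "servo_tool", "arguments": {"plan": [[[-0.5, 0, 0, 0, 0, 0, 0], [-0.5, 0, 0, 0, 0, 0, 0], [-0.5, 0, 0, 0, 0, 0, 0], [-0.5, 0, 0, 0, 0, 0, 0], [-0.5, 0, 0, 0, 0, 0, 0]]]}}

```text
t: 17.37
ee_pos: [520.9, -157.3, 154.8]
orientation: [2.858, -1.194, 0.436]
ft_force: [-0.4, -0.1, 0.2]
width: 65.2
grasp_force: 0.0
```

>>> {"name": "servo_tool", "arguments": {"plan": [[[-0.5, -0.124, 0.06, 0.48, 0, 0, 0], [-0.5, -0.24, 0.115, 0.92, 0, 0, 0], [-0.5, -0.24, 0.115, 0.92, 0, 0, 0], [-0.5, -0.24, 0.115, 0.92, 0, 0, 0], [-0.5, 0, 0, 0, 0, 0, 0]]]}}

```text
t: 17.78
ee_pos: [488.5, -141.3, 290.9]
orientation: [2.857, -1.193, 0.451]
ft_force: [1.2, -1.4, 1.1]
width: 65.9
grasp_force: 0.0
```

```bash
python3 - <<'E'
from h import *
o=readout.get_obs(); C=cam('wrist',o); w=vision.get_image('wrist'); np.save('w9.npy',w)
print(o['ee_pos'].round(1),o['qpos'].round(2),o['width'],o['ft_force'].round(1))
n=np.array([-.249,.119,.961]);P=np.array([543.8,-168.4,67.4])
a=np.linspace(0,6.28,90); e1=np.cross(n,[0,1,0]);e1/=np.linalg.norm(e1);e2=np.cross(n,e1)
for k,lo,hi in(('red',(0,130,50),(7,255,255)),('yel',(22,110,50),(33,255,255)),('blue',(105,120,30),(125,255,255))):
  for c,st in blobs(w,lo,hi,200)[0]: print(k,c,st.tolist(),st[:2]+st[2:4])
for h,r in((2,33),(28,20),(36,20)):
  pts=np.array([proj(C,P+h*n+r*(np.cos(x)*e1+np.sin(x)*e2)) for x in a]);print(h,r,pts.min(0).round(1),pts.max(0).round(1))
E
```

```text
[ 488.5 -141.3  290.9] [-0.28  0.19  2.03 -0.07  0.64  2.13] 65.91763100233952 [ 1.2 -1.4  1.1]
red [257.9 190.4] [240, 172, 38, 38, 1071] [278 210]
yel [257.9 178.6] [230, 157, 58, 56, 1333] [288 213]
blue [210.9  69.5] [190, 48, 42, 43, 876] [232  91]
2 33 [229.8 155.1] [287.8 211.5]
28 20 [239.8 171.3] [277.9 208.1]
36 20 [239.4 172.8] [278.5 210.5]
```

The head has sprung out: its offset from the disc rose from 3.5 to 6 px, and its width from 36 to 38 px. One last numeric check, then I hand in.

```bash
python3 - <<'E'
from h import *
C=cam('wrist'); a=np.linspace(0,6.28,90)
for z in (141,111):
  pts=np.array([proj(C,[640.4+20*np.cos(x),-212.5+20*np.sin(x),z]) for x in a]); print(z,pts.min(0).round(),pts.max(0).round())
b,m=blobs(vision.get_image('wrist'),(105,120,30),(125,255,255),200); print([s.tolist() for c,s in b])
t=vision.get_image('top'); print([(c.tolist(),s[4]) for c,s in blobs(t,(105,120,40),(125,255,255),25)[0]])
d=cv2.absdiff(t,np.load('t.npy')).max(2); print('timer diff',d[192:212,358:386].mean(),'beaker diff',d[138:162,175:196].mean())
E
```

```text
141 [188.  46.] [232.  91.]
111 [198.  61.] [238. 102.]
[[189, 46, 42, 44, 904]]
[([226.8, 127.0], np.int32(82)), ([205.8, 134.3], np.int32(72)), ([180.9, 141.1], np.int32(65)), ([303.5, 155.1], np.int32(107)), ([181.8, 207.6], np.int32(143))]
timer diff 2.4517857142857142 beaker diff 2.6607142857142856
```

```bash
python3 -c "
from h import *
print(close_job())"
```

```text
the job is handed in; nothing more can be done
None
```

I latched the stop button, set the 40 mm insert upright and fully down in the cup, then turned the red head clockwise until it sprang out and let go, and handed the job in at about 18 s; the final check did not detect the small 32 mm insert in the top view, though the arm never went near it.

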